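# Thread the hand nut onto the specimen holder

## Task

Take the steel hand nut from the bench, set it upright on the threaded stem of the specimen holder, and turn it gently backward (counter-clockwise from above) until the thread start drops, then forward (clockwise) until the clamp spider is pressed fully down on the specimens. Do not force the nut, let go of it when it is tight, and leave the other things on the bench where they are.

Things in the scene. Friction and masses are not known exactly. Their poses are not given: they have to be found in the camera images.
- nut: Loose steel hand nut standing upright on the bench: 18-sided skirt 44 mm across, 34 mm high, closed on top, with a flat grip bar standing on its roof: bar 50 mm long (along the nut's x), 14 mm thick (along its y), from 34 to 66 mm above the nut's underside. About 0.22 kg. Origin: centre of the underside; z up along its axis.
- nut_grip (a point): Point on the nut's axis in the grip bar, 50 mm above the nut's underside; axes as the nut.
- nut_lugs (a point): Point on the nut's axis 6 mm above its underside, level with three round thread lugs 4 mm thick inside the bore, 120 degrees apart (their angle to the bar is not given). Bore 34 mm wide (37 at the mouth), 30 mm deep, 22.6 mm between the lug tips.
- holder: Fixed specimen holder on the bench: aluminium disc 124 mm across, 14 mm thick, with six black specimen mounts (29 mm across, tops 34 mm above the bench) around an upright threaded steel stem, 30 mm over the thread, 20 mm core. Origin: on the stem's axis at bench level; z up.
- stem_top (a point): Centre of the stem's tip, 66.7 mm above the bench, on the stem's axis. The tip is a cone, 12 mm wide at the top, 20 mm wide 5 mm lower.
- land (a point): On the stem's axis, 59 mm above the bench: height of three flat lands at the thread starts, each about 75 degrees long. A nut set on the stem rests with its lugs on them, underside 55 mm above the bench (60 if lugs sit on the pips). A small pip at the clockwise end of each land stops clockwise turning; there is a gap of some 30 degrees before the next land. Angles of the starts not given.
- thread (a point): On the stem's axis, 50 mm above the bench. Turned counter-clockwise by up to 85 degrees (110 from a pip) the nut drops about 7 mm into the thread, underside then 46 to 49 mm above the bench; 5 to 15 degrees farther back it meets a stop. Set down by chance at a gap it may drop at once; if it then catches on a pip's side, ease it forward a little and let it sink. 1 to 2 mm of play.
- home (a point): On the stem's axis, 39 mm above the bench: the nut's underside when fully home. The thread is right-hand, three-start, 24 mm a turn, self-locking. Turned clockwise after the drop the nut runs down, meets the spider after 70 to 110 degrees and is home 130 to 170 degrees after the drop; after that it turns no farther.
- spider (a joint): Travel of the sprung clamp spider, a dark six-armed steel plate around the stem, hub 50 mm across, hub top 43 mm above the bench when up: 0 = up, 0.004 m = pressed fully down on the specimens (hard stop). It resists with about 4 N at the top and 11 N at the bottom; with friction, tightening takes some 0.1 to 0.3 N m.
- collar: Bystander: plain steel ring, 48 mm across, 18 mm high, 30 mm hole; origin centre of underside.
- mount: Bystander: loose black specimen mount, 38 mm across, 24 mm high; origin centre of underside.
- bottle: Bystander: white plastic bottle, 60 mm across, 150 mm high; origin centre of underside.
- dish: Bystander: shallow glass dish, 90 mm across, 18 mm high; origin centre of underside.
- wrench: Bystander: steel wrench lying on the bench.
- driver: Bystander: screwdriver lying on the bench.
There are look-alikes about, which are no part of the job. Of the things that look like the nut, take the one that is farthest from the robot's base at the start.

How it is judged (in metres and radians):
On the way:
1. the nut has dropped into the thread on the stem, upright, before it presses on the spider (horizontal distance between nut and holder below 0.004 m and z of nut in the frame of holder below 0.052 m and angle between nut's own z axis and vertical below 0.14 rad and value of joint spider below 0.0015 m), for 0.1 s.
At the end, for the whole second after the job is handed in: The nut is run home on the stem: the spider is pressed down by more than 2.5 mm of its 4 mm, the nut's underside is less than 41.5 mm above the bench, within 4 mm of the stem's axis and upright within 0.1 rad, at rest and released (value of joint spider above 0.0025 m and horizontal distance between nut and holder below 0.004 m and z of nut in the frame of holder below 0.0415 m and angle between nut's own z axis and vertical below 0.1 rad and contact force between the fingers and nut below 0.1 N and linear speed of nut below 0.01 m/s); the robot touches nothing.
It fails at once if the nut is forced: more than 80 N between the nut and the holder or its spider (contact force between nut and holder above 80 N).
It fails at once if a bystander is moved by more than 30 mm (distance of any of collar, mount, bottle, dish, wrench, driver from where it was at the start of the episode above 0.03 m).
It also fails if it takes over 61 s, if anything falls off the work surface, if the arm or the gripper's body presses on something with over 40 N, if the wrist force passes 120 N, or if a joint passes its speed limit or range.

## Robot

A 6-joint arm with a two-finger parallel gripper is mounted at the origin on the work surface. World frame = base frame: x ahead of the robot, y to its left, z up, the work surface at z = 0. Lengths are in mm, angles in rad, forces in N, time in s.
With the tool pointing down it reaches from about 300 to 775 mm from the base axis. Payload 14.6 kg.
Tool frame: the origin (TCP) lies midway between the tips of the shut fingers; the grasp point (between the pads) lies 19 mm behind it; z points along the fingers, y is the direction in which the jaws open and shut (so a half turn about z gives the same grasp; the last joint's range is limited). The gripper opens to 94 mm and grips with 3 to 60 N. Pads are 16 mm wide; open, the fingers measure 119 mm over their backs; the gripper's body (75 mm by 177 mm) begins 78 mm behind the grasp point.
Start: joints at [-1.259, 0.3, 1.521, -0, 1.321, -0.067], TCP at [203.386, -511.002, 205.446] pointing down, gripper open.
Joint ranges: [-3.03, 3.03], [-0.79, 2.21], [0.23, 2.52], [-1.04, 4.18], [0, 3.07], [-2.55, 2.55]. Speed limits (rad/s): [2.22, 2.22, 2.57, 3.14, 3.14, 3.14].

## Interface

Orientations are given as a rotation vector (axis times angle).
In Python, from plant import * gives the robot as it stands. The module is installed in compiled form; this text tells all that it offers.
- The arm moves only by the tool arm_command, never from a script. Its argument "deltas" is a list of rows, each a list of 3 entries, a list of its own where there are three numbers: the turn, a rotation vector about the tool's x, y, z in degrees, then the shift along the tool's x, y, z in cm, then the finger opening in cm, from 0 to 9.4. A call has 1 to 12 rows; each row is the pose to reach, as a shift and turn from the pose measured when the call began, along the tool's axes at that moment; what a row does not reach only later rows make up. A row lasts 1/12 s, in which the tool goes at most 41.7 mm and 7.16 degrees, less where a joint would pass 70% of its speed; a pose out of reach is approached as far as the arm can. A call with a gripper value outside its range is refused whole. The fingers move at their own pace and stop on an object; "newtons" is the grip in N (left out, the last holds). Time passes only in rows, so rows that repeat a pose let the fingers close. It gives the time, the measured TCP pose, the force and the opening at its end, in the units of the state.
- state(): the state, without advancing time (a new reading comes with each control period).
- capture(name): name is "side" or "top"; returns a dict with "pixels" (384x512x3 uint8, red, green, blue), "fx", "fy", "cx", "cy" (pixels), "k1" (the pictures are not rectified: a ray, as slopes to the right and down, at radius r is drawn at 1 + k1 r^2 times it, then the intrinsics apply), "extrinsics" (4x4, takes a point from world to camera coordinates). Camera axes: x right, y down, z forward; pixel columns grow to the right and rows downward; lengths in mm; the calibration is good to about 2 mm. A picture is of the moment at which its call begins. There is no depth.
- sign_off(): hands the job in, once; it reports no verdict.
The state is a dict: "t": time; "joints": joint angles; "qvel": joint speeds; "joint_torque": joint torques, N m; "eef_pos": TCP position; "ee_rot": TCP orientation; "wrist_force": force on the tool from outside, world axes, zero at the start; "moment": the same for the moment, N m; "gripper_width": finger opening in mm.
Only numpy, scipy, OpenCV 4.12 (cv2) and the standard library are available. Lean on these libraries where they do the work, as an engineer would, in place of code of your own. Each camera call takes 0.05 s, during which the arm holds its last target. There are 200 camera calls.

## Working session

There is one attempt and no reset: what is moved stays moved. The work goes in short steps, Python scripts to look and compute and a tool call to move; the robot and the scene stay as the last step left them, time stands still between calls to the robot, and variables do not carry over. Pictures are saved under pics/ and viewed, about 8 in all and at most 12, crops included, and the job is handed in when it is done.

Besides the shell and the picture viewer there is one more tool, called as name(argument=value, ...) on one line, values as JSON. arm_command: Moves the arm, as the interface text tells. Its arguments: {"type":"object","properties":{"deltas":{"type":"array"},"newtons":{"type":"number"}},"required":["deltas"]}

```bash
mkdir -p pics
cat > h.py <<'E'
from plant import *
import numpy as np, cv2
from scipy.spatial.transform import Rotation as R
def px2ray(c,u,v):
    K=np.array([[c["fx"],0,c["cx"]],[0,c["fy"],c["cy"]],[0,0,1]],float)
    d=np.array([c["k1"],0,0,0,0],float)
    x,y=cv2.undistortPoints(np.array([[[u,v]]],float),K,d)[0,0]
    E=np.array(c["extrinsics"]);Rm,t=E[:3,:3],E[:3,3]
    return -Rm.T@t, Rm.T@np.array([x,y,1])
def onz(c,u,v,z):
    o,d=px2ray(c,u,v); return o+d*(z-o[2])/d[2]
def proj(c,p):
    K=np.array([[c["fx"],0,c["cx"]],[0,c["fy"],c["cy"]],[0,0,1]],float)
    E=np.array(c["extrinsics"]); q=E[:3,:3]@np.array(p,float)+E[:3,3]
    s=q[:2]/q[2]; s=s*(1+c["k1"]*(s@s)); return s[0]*K[0,0]+K[0,2], s[1]*K[1,1]+K[1,2]
def save(c,n,box=None,f=1):
    im=c["pixels"][...,::-1]
    if box: im=im[box[1]:box[3],box[0]:box[2]]
    cv2.imwrite("pics/"+n,cv2.resize(im,None,fx=f,fy=f,interpolation=cv2.INTER_CUBIC))
E
python3 - <<'E'
from h import *
import pickle
d={}
for n in("top","side"):
    c=capture(n);d[n]=c;save(c,n+"0.png",None,1.5)
    print(n,c["fx"],c["cx"],c["cy"],c["k1"],np.round(c["extrinsics"],3).tolist())
pickle.dump(d,open("c0.pkl","wb"))
print(state())
E
```

```text
top 356.7677912368256 261.38136513289925 186.75178250386983 -0.10951536883589841 [[-0.009, -1.0, -0.011, 41.079], [-0.999, 0.01, -0.053, 543.938], [0.053, 0.011, -0.999, 836.62], [0.0, 0.0, 0.0, 1.0]]
side 420.4485825764338 258.8037275575959 194.3849182577361 0.006056875502556299 [[0.997, -0.08, -0.01, -539.849], [-0.054, -0.583, -0.81, 109.799], [0.059, 0.808, -0.586, 1211.722], [0.0, 0.0, 0.0, 1.0]]
{'t': 0.1, 'joints': array([-1.25861710e+00,  3.00429931e-01,  1.52151581e+00,  1.95776052e-05,
        1.32067161e+00, -6.65923989e-02]), 'qvel': array([ 0.00047053, -0.00078015, -0.00217401, -0.0008487 , -0.00140943,
        0.00148889]), 'joint_torque': array([ 2.70927383e-03, -5.32635820e+01, -3.53280652e+01,  7.10748928e-02,
        2.34572939e-02, -6.56018642e-05]), 'eef_pos': array([ 203.31474122, -510.79684372,  204.93651323]), 'ee_rot': array([-3.08442146e+00, -5.91223416e-01,  1.67530187e-04]), 'wrist_force': array([ 1.00410939,  0.16387414, -0.85400429]), 'moment': array([ 0.04238248, -0.02133562, -0.0277431 ]), 'gripper_width': 93.70056602959508}
```

View pics/top0.png

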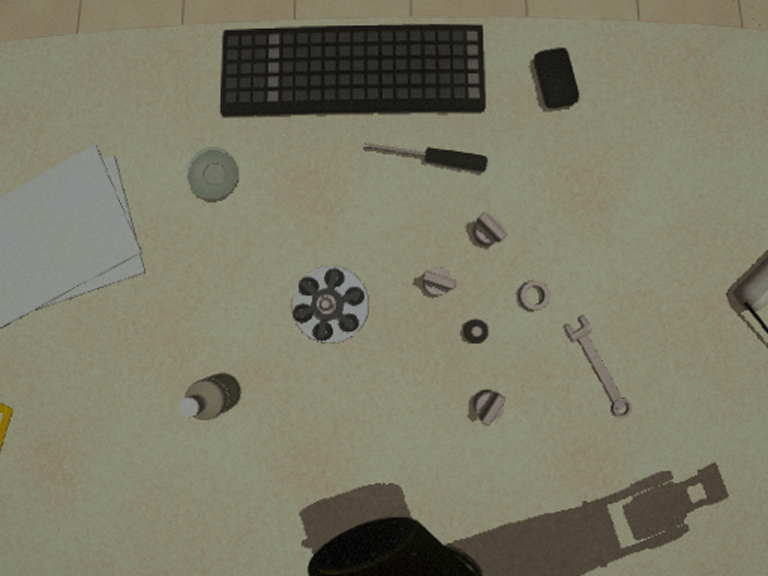

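View pics/side0.png

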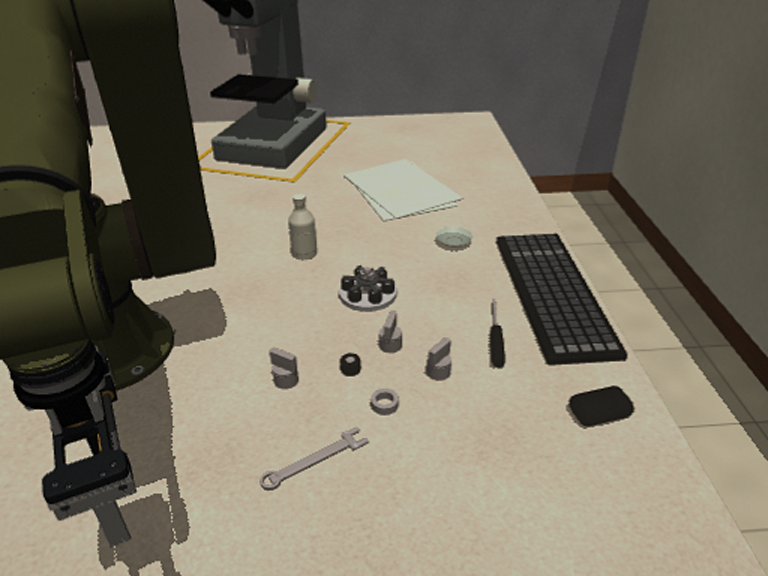

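The top view shows nut look-alikes at (488,230), (437,282) and (488,407), and the holder stem at about (326,304), all at 1.5x scale. The one at (488,230) has the largest x, so it is the farthest. In the side view it is at (440,358) and the holder at (369,285). Next I'll zoom in on both.

Run:
```python
from h import *
import pickle
d=pickle.load(open("c0.pkl","rb"))
def crop(n,b,f): 
    return cv2.resize(d[n]["pixels"][b[1]:b[3],b[0]:b[2],::-1],None,fx=f,fy=f,interpolation=cv2.INTER_CUBIC)
a=crop("top",(295,125,345,175),8); b=crop("top",(190,170,250,230),400/60)
e=crop("side",(270,213,320,263),8); g=crop("side",(218,165,278,225),400/60)
im=np.vstack([np.hstack([a,b]),np.hstack([e,g])]); cv2.imwrite("pics/z.png",cv2.resize(im,(600,600)))
t=d["top"]
for u,v,z in[(488,230,50),(437,282,50),(488,407,50),(326,304,66.7),(534,295,18),(475,331,24),(213,174,18),(190,407,150)]:
    p=onz(t,u/1.5,v/1.5,z); print(u,v,p.round(1),np.hypot(*p[:2]).round(1))
s=d["side"]
for p in [(onz(t,488/1.5,230/1.5,50)),(onz(t,326/1.5,304/1.5,66.7))]: print(np.array(proj(s,p))*1.5)
```

```text
488 230 [ 618.1 -112.5   50. ] 628.2
437 282 [538.9 -32.9  50. ] 539.9
488 407 [ 348.3 -108.3   50. ] 364.7
326 304 [506.8 134.4  66.7] 524.3
534 295 [ 518.2 -189.5   18. ] 551.8
475 331 [462.7 -93.5  24. ] 472.0
213 174 [720.8 327.   18. ] 791.5
190 407 [367.5 310.2 150. ] 480.9
[435.56841246 348.25028231]
[366.08061099 267.42973226]
```

View pics/z.png

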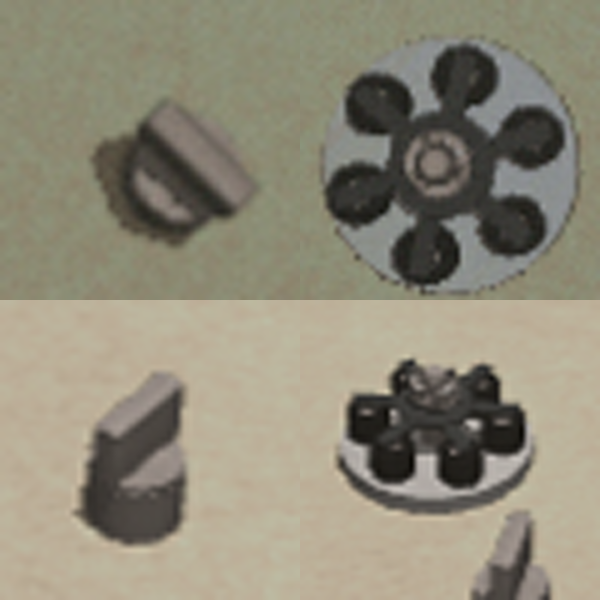

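Top crop: the bar's lit top face runs from (168,100)/(150,125) to (258,185)/(235,208). The stem tip is at (436,160), and the disc spans x 322–578, y 38–293. In the side crop, the bar top spans (97,432) to (185,382). I'll convert these to positions and cross-check the two views.

Run:
```python
from h import *
import pickle
d=pickle.load(open("c0.pkl","rb"));t,s=d["top"],d["side"]
T=lambda x,y:onz(t,295+x/6,125+y/6,66)
S=lambda x,y:onz(s,270+x/6,213+(y-300)/6,66)
c=[T(168,100),T(258,185),T(237,212),T(150,128)]
for p in c: print(p.round(1))
m=np.mean(c,0);print("top nut",m.round(1),"len",np.linalg.norm(c[0]-c[1]),np.linalg.norm(c[3]-c[2]),"w",np.linalg.norm(c[0]-c[3]),
 "ang",[np.degrees(np.arctan2(*(b-a)[1::-1])).round(1) for a,b in((c[0],c[1]),(c[3],c[2]))])
c=[S(97,430),S(165,372),S(186,381),S(112,440)]
m=np.mean(c,0);print("side nut",m.round(1),"ang",[np.degrees(np.arctan2(*(b-a)[1::-1])).round(1) for a,b in((c[0],c[1]),(c[3],c[2]))])
print("tip top",onz(t,190+136/5,170+160/5,66.7).round(1),"disc",onz(t,220,203.1,14).round(1))
print("disc diam",np.linalg.norm(onz(t,190+22/5,203.1,14)-onz(t,190+278/5,203.1,14)))
# disc mask by colour
hsv=cv2.cvtColor(t["pixels"],cv2.COLOR_RGB2HSV)
x=t["pixels"].astype(int); roi=np.zeros(x.shape[:2],np.uint8); 
mk=((x[...,2]>=x[...,1]-3)|(x.max(2)<80)).astype(np.uint8); roi[170:232,188:252]=1; mk=cv2.morphologyEx(mk*roi,cv2.MORPH_OPEN,np.ones((3,3)))
cn=max(cv2.findContours(mk,0,1)[0],key=cv2.contourArea); h=cv2.convexHull(cn)
q=np.array([onz(t,u,v,14)[:2] for u,v in h[:,0]],np.float32)
print("enclosing",cv2.fitEllipse(q),cv2.minEnclosingCircle(q))
# side disc
print("side tip ", onz(s,218+135/5,165+70/5,66.7).round(1))
```

```text
[ 642.4 -105.1   66. ]
[ 609.8 -138.5   66. ]
[ 599.7 -130.2   66. ]
[631.8 -98.   66. ]
top nut [ 620.9 -118.    66. ] len 46.612976135600796 45.47802013372629 w 12.755012707888245 ang [np.float64(-134.3), np.float64(-134.9)]
side nut [ 623.8 -125.    66. ] ang [np.float64(45.5), np.float64(43.4)]
tip top [508.3 134.7  66.7] disc [506.2 135.1  14. ]
disc diam 122.9000419936153
enclosing ((508.3596496582031, 136.4624481201172), (116.97290802001953, 121.02313995361328), 10.943340301513672) ((507.35467529296875, 136.807861328125), 60.994285583496094)
side tip  [509.5 130.1  66.7]
```

```bash
cat >> h.py <<'E'
def go(p,yaw):
    "tool deltas to reach TCP p (mm), pointing down, tool y at yaw deg from world x"
    s=state(); R0=R.from_rotvec(s["ee_rot"]); a=np.radians(yaw)
    y=np.array([np.cos(a),np.sin(a),0]); z=np.array([0,0,-1.]); x=np.cross(y,z)
    Rt=R.from_matrix(np.c_[x,y,z]); turn=np.degrees((R0.inv()*Rt).as_rotvec())
    print("turn",turn.round(2).tolist(),"shift",(R0.inv().apply(np.array(p)-s["eef_pos"])/10).round(3).tolist())
E
python3 - <<'E'
from h import *
go([621.5,-119.5,130],-45)
E
```

```text
turn [-0.06, -0.02, -23.3] shift [53.323, -20.885, 7.52]
```

arm_command(deltas=[[[0,0,-23.3],[53.3,-20.9,7.5],4.5],[[0,0,-23.3],[53.3,-20.9,7.5],4.5],[[0,0,-23.3],[53.3,-20.9,7.5],4.5],[[0,0,-23.3],[53.3,-20.9,7.5],4.5],[[0,0,-23.3],[53.3,-20.9,7.5],4.5],[[0,0,-23.3],[53.3,-20.9,7.5],4.5],[[0,0,-23.3],[53.3,-20.9,7.5],4.5],[[0,0,-23.3],[53.3,-20.9,7.5],4.5],[[0,0,-23.3],[53.3,-20.9,7.5],4.5],[[0,0,-23.3],[53.3,-20.9,7.5],4.5],[[0,0,-23.3],[53.3,-20.9,7.5],4.5],[[0,0,-23.3],[53.3,-20.9,7.5],4.5]])

```text
t: 1.1
eef_pos: [566.2, -170.2, 139.8]
ee_rot: [-2.901, -1.202, 0.0]
wrist_force: [-0.1, -1.7, 0.5]
gripper_width: 45.1
```

Run:
```python
from h import *
go([621.5,-119.5,130],-45)
```

```text
turn [-0.07, -0.01, 0.01] shift [7.494, 0.327, 0.98]
```

arm_command(deltas=[[[0,0,0],[7.5,0.33,1.0],4.5],[[0,0,0],[7.5,0.33,1.0],4.5],[[0,0,0],[7.5,0.33,1.0],4.5],[[0,0,0],[7.5,0.33,1.0],4.5],[[0,0,0],[7.5,0.33,1.0],4.5]])

```text
t: 1.52
eef_pos: [621.1, -119.7, 129.4]
ee_rot: [-2.901, -1.202, 0.002]
wrist_force: [-0.5, -0.5, -0.5]
gripper_width: 45.1
```

Run:
```python
from h import *
go([621.5,-119.5,38],-45)
t=capture("top");s=capture("side")
a=cv2.resize(t["pixels"][110:180,285:355,::-1],(400,400),interpolation=2)
b=cv2.resize(s["pixels"][180:280,245:345,::-1],(400,400),interpolation=2)
cv2.imwrite("pics/pre.png",np.hstack([a,b]))
```

```text
turn [-0.12, 0.02, 0.02] shift [0.045, 0.032, 9.138]
```

View pics/pre.png

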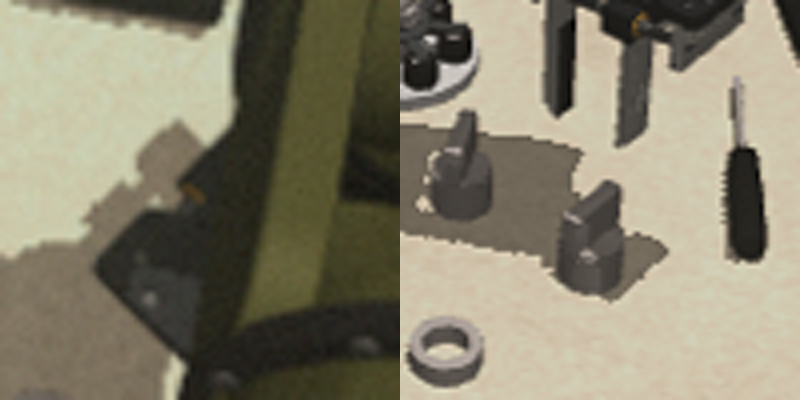

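The top view is blocked by the arm. In the side view the open fingers, with tips around (558,110) and (628,140), are above and straddle the nut at (595,220). Descending now, with a gentle grip.

arm_command(deltas=[[[0,0,0],[0,0,3.0],4.5],[[0,0,0],[0,0,6.0],4.5],[[0,0,0],[0.03,0,8.2],4.5],[[0,0,0],[0.03,0.03,9.0],4.5],[[0,0,0],[0.03,0.03,9.0],4.5],[[0,0,0],[0.03,0.03,9.0],4.5]])

```text
t: 2.12
eef_pos: [621.6, -121.1, 41.3]
ee_rot: [-2.903, -1.199, -0.001]
wrist_force: [-0.4, 0.6, 0.2]
gripper_width: 44.9
```

Run:
```python
from h import *
s=capture("side");save(s,"down.png",(245,170,345,270),5)
```

```text
(no output)
```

View pics/down.png

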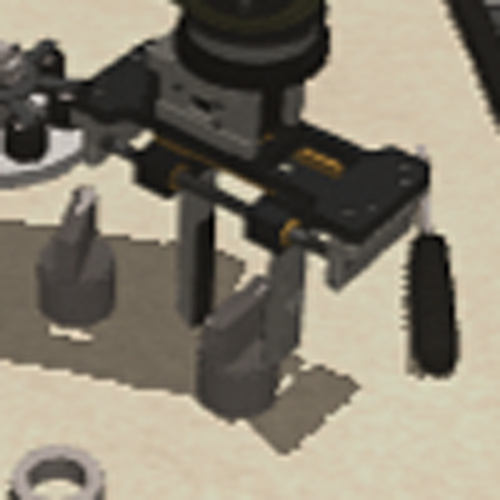

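The fingers straddle the bar: tips are at (198,325) and (285,350), and the bar top centre is at (238,312). Closing.

arm_command(deltas=[[[0,0,0],[0,0,0],3.0],[[0,0,0],[0,0,0],1.0],[[0,0,0],[0,0,0],0.5],[[0,0,0],[0,0,0],0.5],[[0,0,0],[0,0,0],0.5],[[0,0,0],[0,0,0],0.5]], newtons=25)

```text
t: 2.67
eef_pos: [621.9, -120.9, 41.9]
ee_rot: [2.903, 1.2, 0.002]
wrist_force: [-1.9, 0.5, 2.8]
gripper_width: 14.1
```

Run:
```python
from h import *
S=state();print(S["joints"].round(3),S["gripper_width"])
go([621.5,-121,135],-45)
go([508,134.5,135],45)
```

```text
[-2.500e-01  6.490e-01  1.411e+00  1.000e-03  1.080e+00  5.360e-01] 14.097842295000348
turn [0.04, -0.07, -0.09] shift [-0.025, -0.017, -9.31]
turn [0.08, -0.03, -90.09] shift [9.975, -26.125, -9.314]
```

arm_command(deltas=[[[0,0,0],[0,0,-3],0.5],[[0,0,0],[0,0,-6.5],0.5],[[0,0,0],[0,0,-9.3],0.5],[[0,0,-10],[1.0,-2.5,-9.3],0.5],[[0,0,-17],[2.0,-5,-9.3],0.5],[[0,0,-24],[3.0,-8,-9.3],0.5],[[0,0,-31],[4.1,-11,-9.3],0.5],[[0,0,-38],[5.3,-14,-9.3],0.5],[[0,0,-45],[6.5,-17,-9.3],0.5],[[0,0,-52],[7.6,-20,-9.3],0.5],[[0,0,-59],[8.8,-23,-9.3],0.5],[[0,0,-66],[9.9,-26,-9.3],0.5]])

```text
t: 3.67
eef_pos: [507.4, 134.4, 134.6]
ee_rot: [1.808, 2.569, 0.001]
wrist_force: [-0.8, 1.0, -1.9]
gripper_width: 13.6
```

Run:
```python
from h import *
go([508,134.5,135],45)
```

```text
turn [0.06, 0.01, -25.28] shift [-0.012, 0.063, -0.036]
```

arm_command(deltas=[[[0,0,-7],[0,0,0],0.5],[[0,0,-14],[0,0.06,0],0.5],[[0,0,-21],[0,0.06,0],0.5],[[0,0,-25.3],[0,0.06,0],0.5],[[0,0,-25.3],[0,0.06,0],0.5]])

```text
t: 4.08
eef_pos: [507.7, 134.7, 134.4]
ee_rot: [1.196, 2.905, 0.001]
wrist_force: [0.1, -0.4, -2.8]
gripper_width: 14.1
```

Run:
```python
from h import *
import pickle
c={n:capture(n) for n in("top","side")};pickle.dump(c,open("c1.pkl","wb"))
a=cv2.resize(c["top"]["pixels"][160:240,180:260,::-1],(400,400),interpolation=2)
b=cv2.resize(c["side"]["pixels"][140:220,205:285,::-1],(400,400),interpolation=2)
cv2.imwrite("pics/over.png",np.hstack([a,b]))
S=state();print(S["eef_pos"],S["wrist_force"],S["joints"].round(3))
```

```text
[507.81067451 134.58291362 134.44383059] [ 1.03337666  0.18916321 -2.58923133] [ 0.189  0.316  1.674  0.     1.151 -0.594]
```

View pics/over.png

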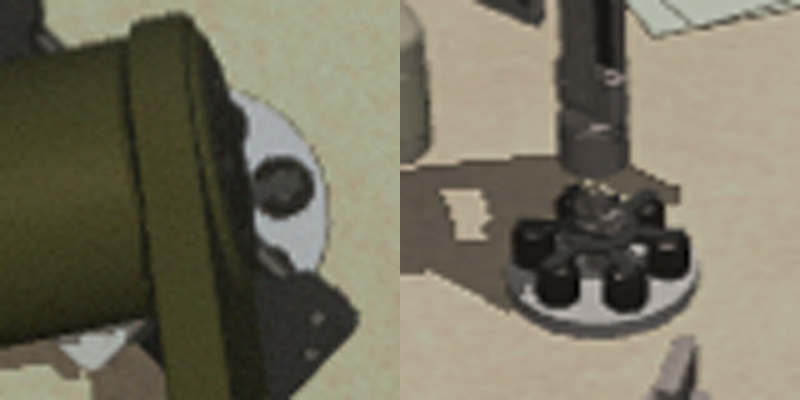

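In the side view the nut hangs above the stem, with skirt edges at x 558 and 629 and mouth front edge at y≈178. The disc spans x 507–698, with its front edge at y≈335. I'll check the relative offset by ray.

Run:
```python
from h import *
import pickle
c=pickle.load(open("c1.pkl","rb"))["side"]
def circ(p,r): 
    q=np.array([proj(c,[p[0]+r*np.cos(a),p[1]+r*np.sin(a),p[2]]) for a in np.linspace(0,6.28,73)])
    q=(q-[205,140])*5+[400,0]; return q.min(0).round(1),q.max(0).round(1)
S=[507.8,134.6]
print("disc top pred",circ([*S,14],62),"bottom",circ([*S,0],62))
print("nut mouth pred",circ([*S,92.5],22), "roof",circ([*S,126.5],22))
print("tip pred",circ([*S,66.7],6))
for d in([1,0,0],[0,1,0]): print("px/mm",np.array(proj(c,np.r_[S,90]+d))*5-np.array(proj(c,[*S,90]))*5)
# tighter silhouette profile from raw pixels
g=c["pixels"].astype(int).sum(2)
for v in (165,168,171): print(v,g[v,228:260])
for u in(243,245): print(u,g[160:212,u])
for v in (196,): print(v,g[v,220:232],g[v,270:284],)
```

```text
disc top pred (array([502. , 205.5]), array([696.4, 318.5])) bottom (array([503.3, 222.9]), array([696.4, 336.6]))
nut mouth pred (array([559.9, 137.2]), array([631.3, 175.9])) roof (array([557.7,  90.4]), array([630.1, 128.3]))
tip pred (array([587.2, 185.8]), array([606.4, 196.5]))
px/mm [ 1.61812157 -0.08293214]
px/mm [-0.08317261 -0.8748391 ]
165 [497 499 496 497 501 499 504 515 294 148 161 182 190 203 202 361 410 395
 325 202 140 127 267 458 503 498 498 493 498 494 495 497]
168 [503 505 502 497 497 499 500 516 328 154 144 168 182 185 193 195 199 200
 198 176 152 157 199 443 503 493 486 485 489 493 489 488]
171 [239 252 250 245 244 242 243 254 184 142 145 168 182 190 195 200 201 202
 196 199 184 173 199 454 513 503 502 496 495 498 497 501]
243 [169 171 155 168 224 361 281 228 195 198 196 200 198 195 194 208 357 263
 323 196 177 162 162 150 188 284 146 126 168 156 106 159 156 173 239 280
 511 498 498 496 487 485 491 489 423 237 230 282 512 492 497 495]
245 [168 167 162 161 198 395 204 241 200 200 199 202 200 198 199 215 288 460
 245 202 191 179 200 267 194 175 152 101 169 158 104 175 173 164 149 175
 302 289 274 278 314 512 500 491 419 234 234 270 509 490 490 491]
196 [257 258 260 263 261 262 221 240 251 240 271 250] [504 503 500 497 498 500 498 497 493 494 497 506 503 499]
```

Run:
```python
from h import *
go([509.8,135.1,108],45)
```

```text
turn [0.04, 0.0, -0.15] shift [-0.103, 0.176, 2.645]
```

arm_command(deltas=[[[0,0,0],[-0.1,0.18,1.0],0.5],[[0,0,0],[-0.1,0.18,2.0],0.5],[[0,0,0],[-0.1,0.18,2.6],0.5],[[0,0,0],[-0.1,0.18,2.6],0.5]])

```text
t: 4.52
eef_pos: [508.9, 134.9, 106.3]
ee_rot: [-1.206, -2.898, 0.002]
wrist_force: [0.2, 0.1, -2.6]
gripper_width: 13.8
```

arm_command(deltas=[[[0,0,0],[0,0,0.15],0.5],[[0,0,0],[0,0,0.3],0.5],[[0,0,0],[0,0,0.45],0.5],[[0,0,0],[0,0,0.45],0.5]])

```text
t: 4.85
eef_pos: [508.8, 134.9, 101.6]
ee_rot: [-1.206, -2.898, 0.002]
wrist_force: [-0.1, 0.3, -3.0]
gripper_width: 14.0
```

arm_command(deltas=[[[0,0,0],[0,0,0.1],0.5],[[0,0,0],[0,0,0.2],0.5],[[0,0,0],[0,0,0.3],0.5],[[0,0,0],[0,0,0.3],0.5]])

```text
t: 5.18
eef_pos: [509.4, 135.0, 100.2]
ee_rot: [-1.207, -2.9, 0.001]
wrist_force: [-4.5, -0.6, 13.6]
gripper_width: 13.9
```

arm_command(deltas=[[[0,0,0],[0.07,-0.07,-0.1],0.5],[[0,0,0],[0.1,-0.1,-0.1],0.5],[[0,0,0],[0.1,-0.1,0.0],0.5],[[0,0,0],[0.1,-0.1,0.0],0.5]])

```text
t: 5.52
eef_pos: [508.2, 135.1, 100.6]
ee_rot: [-1.207, -2.9, -0.0]
wrist_force: [-0.8, -0.2, 5.3]
gripper_width: 13.8
```

arm_command(deltas=[[[0,0,0],[0,0,0.07],0.5],[[0,0,0],[0,0,0.14],0.5],[[0,0,0],[0,0,0.14],0.5]])

```text
t: 5.77
eef_pos: [508.4, 135.2, 100.1]
ee_rot: [1.207, 2.9, 0.001]
wrist_force: [-3.9, -0.4, 12.2]
gripper_width: 14.0
```

Run:
```python
from h import *
S=state();print(S["eef_pos"],S["wrist_force"],S["moment"])
s=capture("side");save(s,"seat.png",(210,145,280,215),8)
```

```text
[508.42137718 135.15233746 100.12303128] [-3.92884204 -0.43972746 12.20857934] [-0.33008144  1.01769155 -0.06375586]
```

View pics/seat.png

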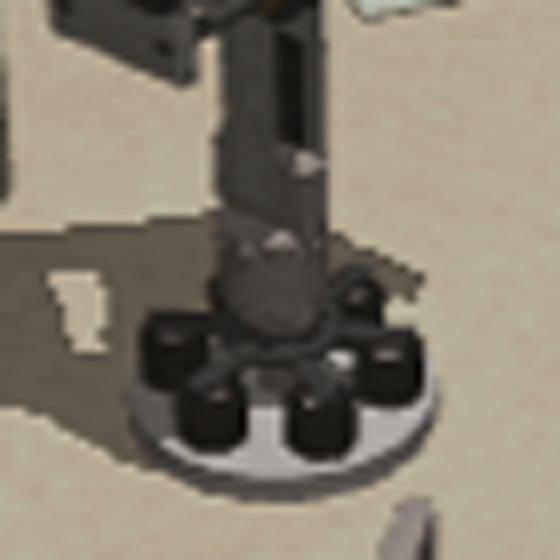

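The nut is on the stem, with skirt edges at x≈217 and 328, and the disc spans x 128–438. It is slightly high (underside about 58 mm), so it may be on a pip edge or the cone. I'll try a small backward turn under light load.

arm_command(deltas=[[[0,0,-3],[0,0,-0.02],0.5],[[0,0,-6],[0,0,-0.02],0.5],[[0,0,-9],[0,0,0.0],0.5],[[0,0,-12],[0,0,0.03],0.5],[[0,0,-12],[0,0,0.03],0.5]])

```text
t: 6.23
eef_pos: [508.6, 135.1, 99.6]
ee_rot: [0.893, 3.011, 0.001]
wrist_force: [2.1, -0.1, -3.1]
gripper_width: 13.8
```

Run:
```python
from h import *
S=state();print(S["eef_pos"],S["wrist_force"],S["moment"])
```

```text
[508.56978644 135.10851779  99.60989067] [ 2.10016355 -0.06316747 -3.121706  ] [-0.01825095 -0.65543114 -0.0057032 ]
```

arm_command(deltas=[[[0,0,0],[0,0,0.08],0.5],[[0,0,0],[0,0,0.16],0.5],[[0,0,0],[0,0,0.16],0.5]])

```text
t: 6.48
eef_pos: [508.7, 135.1, 97.8]
ee_rot: [0.895, 3.01, 0.001]
wrist_force: [3.0, 0.5, -3.9]
gripper_width: 14.0
```

arm_command(deltas=[[[0,0,0],[0,0,0.08],0.5],[[0,0,0],[0,0,0.16],0.5],[[0,0,0],[0,0,0.16],0.5]])

```text
t: 6.73
eef_pos: [508.9, 135.1, 96.5]
ee_rot: [0.896, 3.009, 0.001]
wrist_force: [2.3, -0.6, 1.5]
gripper_width: 14.0
```

Run:
```python
from h import *
S=state();print(S["eef_pos"],S["wrist_force"],S["moment"])
```

```text
[508.90684098 135.14414877  96.46260152] [ 2.29790297 -0.5661449   1.4712798 ] [ 0.00656449 -0.56085913 -0.01864392]
```

arm_command(deltas=[[[0,0,-3],[-0.05,0.03,0.02],0.5],[[0,0,-6],[-0.07,0.04,0.03],0.5],[[0,0,-9],[-0.07,0.04,0.04],0.5],[[0,0,-9],[-0.07,0.04,0.04],0.5]])

```text
t: 7.07
eef_pos: [509.7, 135.1, 96.4]
ee_rot: [0.653, 3.071, 0.001]
wrist_force: [-0.3, -0.2, 4.3]
gripper_width: 13.7
```

arm_command(deltas=[[[0,0,-3],[0,0,0.03],0.5],[[0,0,-6],[0,0,0.03],0.5],[[0,0,-9],[0,0,0.04],0.5],[[0,0,-9],[0,0,0.04],0.5]])

```text
t: 7.4
eef_pos: [509.8, 135.1, 96.4]
ee_rot: [0.408, 3.113, 0.001]
wrist_force: [-0.4, -0.2, 6.1]
gripper_width: 13.9
```

Run:
```python
from h import *
S=state();print(S["eef_pos"],S["wrist_force"],S["moment"],S["joints"].round(3))
```

```text
[509.83361974 135.14515372  96.37077247] [-0.39839098 -0.23720338  6.0908247 ] [-0.04966902 -0.13276525  0.02205711] [ 0.19   0.367  1.703 -0.     1.069 -1.12 ]
```

arm_command(deltas=[[[0,0,-3],[0,0,0.03],0.5],[[0,0,-6],[0,0,0.03],0.5],[[0,0,-9],[0,0,0.04],0.5],[[0,0,-9],[0,0,0.04],0.5]])

```text
t: 7.73
eef_pos: [510.0, 135.2, 96.4]
ee_rot: [0.161, 3.135, 0.001]
wrist_force: [0.3, 0.4, 5.4]
gripper_width: 13.9
```

arm_command(deltas=[[[0,0,-3],[0,0,0.03],0.5],[[0,0,-6],[0,0,0.03],0.5],[[0,0,-9],[0,0,0.04],0.5],[[0,0,-9],[0,0,0.04],0.5]])

```text
t: 8.07
eef_pos: [510.1, 135.3, 96.4]
ee_rot: [-0.088, 3.137, 0.001]
wrist_force: [0.4, 0.3, 5.2]
gripper_width: 13.4
```

arm_command(deltas=[[[0,0,-3],[0,0,0.03],0.5],[[0,0,-6],[0,0,0.03],0.5],[[0,0,-9],[0,0,0.04],0.5],[[0,0,-9],[0,0,0.04],0.5]])

```text
t: 8.4
eef_pos: [510.3, 135.5, 96.4]
ee_rot: [-0.334, 3.119, 0.001]
wrist_force: [0.1, 0.5, 4.9]
gripper_width: 13.9
```

arm_command(deltas=[[[0,0,-3],[0,0,0.03],0.5],[[0,0,-6],[0,0,0.03],0.5],[[0,0,-9],[0,0,0.04],0.5],[[0,0,-9],[0,0,0.04],0.5]])

```text
t: 8.73
eef_pos: [510.6, 135.7, 96.4]
ee_rot: [-0.579, 3.083, 0.001]
wrist_force: [0.0, 0.5, 6.0]
gripper_width: 13.8
```

arm_command(deltas=[[[0,0,-3],[0,0,0.03],0.5],[[0,0,-6],[0,0,0.03],0.5],[[0,0,-8],[0,0,0.04],0.5],[[0,0,-8],[0,0,0.04],0.5]])

```text
t: 9.07
eef_pos: [510.6, 135.7, 96.2]
ee_rot: [-0.791, 3.035, 0.0]
wrist_force: [0.9, -1.3, 4.2]
gripper_width: 14.0
```

arm_command(deltas=[[[0,0,-2],[0,0,0.04],0.5],[[0,0,-4],[0,0,0.06],0.5],[[0,0,-4],[0,0,0.08],0.5]])

```text
t: 9.32
eef_pos: [510.6, 135.5, 95.7]
ee_rot: [-0.894, 3.006, -0.0]
wrist_force: [-1.7, -2.1, 8.3]
gripper_width: 13.8
```

Run:
```python
from h import *
S=state();print(S["eef_pos"],S["wrist_force"],S["moment"],S["joints"].round(3))
```

```text
[510.58230287 135.52285744  95.6651466 ] [-1.74303042 -2.05736382  8.29218939] [-0.274428    0.10077952  0.00162843] [ 0.19   0.368  1.703  0.     1.065 -1.959]
```

arm_command(deltas=[[[0,0,-2],[0.04,-0.01,0.02],0.5],[[0,0,-4],[0.06,-0.01,0.04],0.5],[[0,0,-5],[0.06,-0.01,0.06],0.5],[[0,0,-5],[0.06,-0.01,0.1],0.5]])

```text
t: 9.65
eef_pos: [510.2, 135.5, 94.9]
ee_rot: [-1.022, 2.965, 0.0]
wrist_force: [-0.5, 3.4, 7.4]
gripper_width: 13.9
```

arm_command(deltas=[[[0,0,0],[0,0,0.06],0.5],[[0,0,0],[0,0,0.12],0.5],[[0,0,0],[0,0,0.12],0.5]])

```text
t: 9.9
eef_pos: [509.8, 135.7, 93.0]
ee_rot: [-1.02, 2.966, 0.001]
wrist_force: [4.1, 5.8, -6.8]
gripper_width: 13.9
```

Run:
```python
from h import *
S=state();print(S["eef_pos"],S["wrist_force"],S["moment"],S["joints"].round(3))
```

```text
[509.8495599  135.72067306  93.03470658] [ 4.0635591   5.81335206 -6.78730068] [ 1.25288785 -0.80522544  0.08636967] [ 1.900e-01  3.710e-01  1.707e+00  2.000e-03  1.059e+00 -2.044e+00]
```

arm_command(deltas=[[[0,0,0],[-0.08,0.02,0.05],0.5],[[0,0,0],[-0.1,0.02,0.12],0.5],[[0,0,0],[-0.1,0.02,0.12],0.5]])

```text
t: 10.15
eef_pos: [510.1, 136.2, 91.2]
ee_rot: [-1.02, 2.968, 0.001]
wrist_force: [-0.1, 0.5, -2.6]
gripper_width: 14.0
```

arm_command(deltas=[[[0,0,0],[0,0,0.06],0.5],[[0,0,0],[0,0,0.12],0.5],[[0,0,0],[0,0,0.12],0.5]])

```text
t: 10.4
eef_pos: [510.0, 136.1, 89.9]
ee_rot: [-1.02, 2.968, 0.001]
wrist_force: [-0.2, 0.9, -2.4]
gripper_width: 13.6
```

arm_command(deltas=[[[0,0,0],[0,0,0.06],0.5],[[0,0,0],[0,0,0.1],0.5],[[0,0,0],[0,0,0.1],0.5]])

```text
t: 10.65
eef_pos: [510.2, 136.1, 89.4]
ee_rot: [-1.019, 2.968, 0.0]
wrist_force: [-1.3, 0.1, 3.6]
gripper_width: 14.1
```

Run:
```python
from h import *
S=state();print(S["eef_pos"],S["wrist_force"],S["moment"],S["joints"].round(3))
```

```text
[510.21344018 136.07558983  89.39905988] [-1.33946202  0.09412976  3.64034661] [0.0953395  0.33607582 0.0613475 ] [ 1.910e-01  3.770e-01  1.708e+00  1.000e-03  1.053e+00 -2.042e+00]
```

The nut has dropped in: underside about 47.5 mm with light contact. Now turning clockwise while following the 24 mm pitch.

arm_command(deltas=[[[0,0,5],[0,0,0.02],0.5],[[0,0,10],[0,0,0.05],0.5],[[0,0,15],[0,0,0.08],0.5],[[0,0,15],[0,0,0.09],0.5]])

```text
t: 10.98
eef_pos: [510.3, 136.1, 88.5]
ee_rot: [-0.617, 3.077, 0.001]
wrist_force: [0.2, 0.2, -0.3]
gripper_width: 13.8
```

Run:
```python
from h import *
S=state();print(S["eef_pos"],S["wrist_force"],S["moment"],S["joints"].round(3))
```

```text
[510.25333037 136.06197154  88.50245892] [ 0.16458663  0.20043481 -0.34274384] [ 0.1810244  -0.16722076 -0.00915539] [ 1.910e-01  3.780e-01  1.708e+00  1.000e-03  1.051e+00 -1.776e+00]
```

Smooth. Continue.

arm_command(deltas=[[[0,0,5],[0,0,0.03],0.5],[[0,0,10],[0,0,0.07],0.5],[[0,0,15],[0,0,0.1],0.5],[[0,0,20],[0,0,0.13],0.5],[[0,0,20],[0,0,0.14],0.5]])

```text
t: 11.4
eef_pos: [510.3, 136.1, 87.1]
ee_rot: [-0.071, 3.137, 0.002]
wrist_force: [1.9, -0.2, -0.7]
gripper_width: 13.9
```

arm_command(deltas=[[[0,0,5],[0,0,0.03],0.5],[[0,0,10],[0,0,0.07],0.5],[[0,0,15],[0,0,0.1],0.5],[[0,0,20],[0,0,0.13],0.5],[[0,0,20],[0,0,0.14],0.5]])

```text
t: 11.82
eef_pos: [510.5, 136.1, 85.8]
ee_rot: [0.474, 3.102, 0.003]
wrist_force: [-0.0, 0.2, 0.3]
gripper_width: 14.2
```

Run:
```python
from h import *
S=state();print(S["eef_pos"],S["wrist_force"],S["moment"],S["joints"].round(3))
```

```text
[510.47188427 136.08783485  85.81247242] [-0.02126548  0.18194863  0.28915125] [-0.03055408 -0.08389609 -0.0206784 ] [ 1.910e-01  3.820e-01  1.710e+00  1.000e-03  1.045e+00 -1.077e+00]
```

arm_command(deltas=[[[0,0,5],[0,0,0.03],0.5],[[0,0,10],[0,0,0.07],0.5],[[0,0,15],[0,0,0.1],0.5],[[0,0,20],[0,0,0.13],0.5],[[0,0,20],[0,0,0.14],0.5]])

```text
t: 12.23
eef_pos: [510.7, 135.9, 84.7]
ee_rot: [1.002, 2.973, 0.004]
wrist_force: [0.2, -2.3, 1.9]
gripper_width: 13.8
```

arm_command(deltas=[[[0,0,5],[0,0,0.03],0.5],[[0,0,10],[0,0,0.07],0.5],[[0,0,15],[0,0,0.1],0.5],[[0,0,20],[0,0,0.13],0.5],[[0,0,20],[0,0,0.14],0.5]])

```text
t: 12.65
eef_pos: [510.7, 135.2, 83.4]
ee_rot: [1.499, 2.756, 0.003]
wrist_force: [-1.2, -7.1, 4.0]
gripper_width: 14.0
```

Run:
```python
from h import *
S=state();print(S["eef_pos"],S["wrist_force"],S["moment"],S["joints"].round(3))
```

```text
[510.67929165 135.18634419  83.41773403] [-1.22387015 -7.12831309  3.98372922] [-1.39480723  0.38455646 -0.02011011] [ 1.900e-01  3.850e-01  1.712e+00 -1.000e-03  1.040e+00 -3.840e-01]
```

arm_command(deltas=[[[0,0,4],[-0.05,-0.03,0.03],0.5],[[0,0,8],[-0.08,-0.05,0.06],0.5],[[0,0,12],[-0.08,-0.05,0.08],0.5],[[0,0,12],[-0.08,-0.05,0.08],0.5]])

```text
t: 12.98
eef_pos: [510.7, 134.1, 82.9]
ee_rot: [1.774, 2.588, 0.004]
wrist_force: [-1.6, -1.8, 3.6]
gripper_width: 13.7
```

Run:
```python
from h import *
S=state();print(S["eef_pos"],S["wrist_force"],S["moment"],S["joints"].round(3))
```

```text
[510.72530171 134.10865461  82.88121054] [-1.62495167 -1.80503891  3.61653697] [-0.43870351  0.28932419 -0.0027302 ] [ 1.880e-01  3.860e-01  1.713e+00 -1.000e-03  1.039e+00 -1.800e-01]
```

arm_command(deltas=[[[0,0,4],[-0.02,-0.02,0.03],0.5],[[0,0,8],[-0.03,-0.03,0.06],0.5],[[0,0,12],[-0.03,-0.03,0.08],0.5],[[0,0,12],[-0.03,-0.03,0.08],0.5]])

```text
t: 13.32
eef_pos: [510.4, 133.6, 82.2]
ee_rot: [2.031, 2.392, 0.003]
wrist_force: [-3.2, -3.0, 4.7]
gripper_width: 13.5
```

Run:
```python
from h import *
S=state();print(S["eef_pos"],S["wrist_force"],S["moment"],S["joints"].round(3))
```

```text
[510.38394842 133.56272952  82.22494036] [-3.20600404 -2.97822765  4.6962607 ] [-0.70172371  0.66247649 -0.08316903] [ 0.187  0.386  1.714 -0.002  1.038  0.025]
```

arm_command(deltas=[[[0,0,4],[-0.03,-0.05,0.03],0.5],[[0,0,8],[-0.05,-0.08,0.06],0.5],[[0,0,12],[-0.05,-0.08,0.08],0.5],[[0,0,12],[-0.05,-0.08,0.08],0.5]])

```text
t: 13.65
eef_pos: [509.8, 133.0, 81.7]
ee_rot: [2.266, 2.171, 0.005]
wrist_force: [-1.4, -1.9, 4.3]
gripper_width: 14.1
```

Run:
```python
from h import *
S=state();print(S["eef_pos"],S["wrist_force"],S["moment"],S["joints"].round(3))
```

```text
[509.81823151 133.03632508  81.73746172] [-1.42186148 -1.87120372  4.32901171] [-0.23359755  0.39724836 -0.10467651] [ 1.860e-01  3.850e-01  1.717e+00 -1.000e-03  1.035e+00  2.300e-01]
```

arm_command(deltas=[[[0,0,3],[-0.01,-0.03,0.02],0.5],[[0,0,6],[-0.02,-0.04,0.04],0.5],[[0,0,6],[-0.02,-0.04,0.04],0.5]])

```text
t: 13.9
eef_pos: [509.5, 132.9, 81.5]
ee_rot: [2.372, 2.055, 0.005]
wrist_force: [-2.9, -0.6, 4.5]
gripper_width: 14.0
```

Run:
```python
from h import *
S=state();print(S["eef_pos"],S["wrist_force"],S["moment"],S["joints"].round(3))
```

```text
[509.45648443 132.94697415  81.53886438] [-2.86880941 -0.55182006  4.54104384] [-0.1493179   0.45076156 -0.04267628] [ 1.860e-01  3.850e-01  1.718e+00 -1.000e-03  1.034e+00  3.290e-01]
```

arm_command(deltas=[[[0,0,3],[0,-0.03,0.02],0.5],[[0,0,6],[0,-0.05,0.03],0.5],[[0,0,6],[0,-0.05,0.03],0.5]])

```text
t: 14.15
eef_pos: [508.9, 133.1, 81.3]
ee_rot: [2.472, 1.934, 0.006]
wrist_force: [-2.8, -0.6, 4.0]
gripper_width: 14.1
```

Run:
```python
from h import *
S=state();print(S["eef_pos"],S["wrist_force"],S["moment"],S["joints"].round(3))
```

```text
[508.94164766 133.14415749  81.30491856] [-2.75106208 -0.59921641  3.98502309] [-0.18050856  0.45342528  0.02211639] [ 1.870e-01  3.840e-01  1.720e+00 -1.000e-03  1.033e+00  4.300e-01]
```

arm_command(deltas=[[[0,0,3],[0,-0.02,0.02],0.5],[[0,0,6],[0,-0.04,0.03],0.5],[[0,0,6],[0,-0.04,0.03],0.5]])

```text
t: 14.4
eef_pos: [508.5, 133.3, 81.1]
ee_rot: [2.567, 1.807, 0.006]
wrist_force: [-1.6, 0.6, 4.8]
gripper_width: 14.1
```

Run:
```python
from h import *
S=state();print(S["eef_pos"],S["wrist_force"],S["moment"],S["joints"].round(3))
```

```text
[508.51588013 133.33232922  81.08424839] [-1.6142895   0.63126279  4.82739601] [-0.11197967  0.5506709   0.02175668] [ 1.870e-01  3.840e-01  1.721e+00 -1.000e-03  1.033e+00  5.320e-01]
```

arm_command(deltas=[[[0,0,3],[0,0,0.01],0.5],[[0,0,6],[0,-0.02,0.02],0.5],[[0,0,6],[0,-0.02,0.02],0.5]])

```text
t: 14.65
eef_pos: [508.2, 133.4, 80.8]
ee_rot: [2.655, 1.675, 0.006]
wrist_force: [-2.8, -0.5, 3.9]
gripper_width: 13.7
```

Run:
```python
from h import *
S=state();print(S["eef_pos"],S["wrist_force"],S["moment"],S["joints"].round(3),S["joint_torque"].round(3))
s=capture("side");save(s,"tight.png",(210,145,280,215),8)
```

```text
[508.17689424 133.43913788  80.81345464] [-2.76556418 -0.51719463  3.89352119] [-0.09106576  0.65094352  0.04159347] [ 1.870e-01  3.840e-01  1.722e+00 -1.000e-03  1.032e+00  6.330e-01] [-2.7300e-01 -5.1570e+01 -3.0633e+01  4.1000e-02 -9.3600e-01  1.2850e+00]
```

View pics/tight.png

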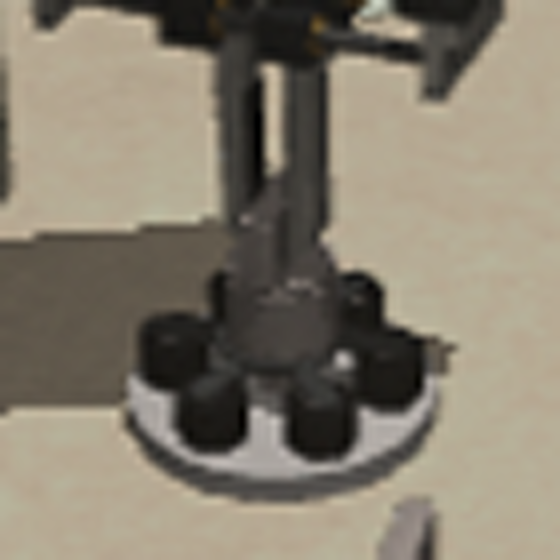

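The nut now sits low over the hub, skirt centred at x≈283 like the disc, with its lower rim at y≈375 close to the spider. It is nearly home, so I'll feel for the stop in small steps.

arm_command(deltas=[[[0,0,3],[0,-0.02,0.0],0.5],[[0,0,5],[0,-0.02,0.01],0.5],[[0,0,5],[0,-0.02,0.01],0.5]])

```text
t: 14.95
eef_pos: [508.0, 133.4, 80.8]
ee_rot: [2.722, 1.565, 0.006]
wrist_force: [-3.8, -2.5, 4.4]
gripper_width: 13.8
```

Run:
```python
from h import *
S=state();print(S["eef_pos"],S["wrist_force"],S["moment"],S["joints"].round(3),S["joint_torque"].round(3))
```

```text
[507.98270483 133.42485233  80.79341499] [-3.81169616 -2.4620433   4.3587941 ] [-0.36217425  0.6598311   0.32694931] [ 1.880e-01  3.830e-01  1.722e+00 -1.000e-03  1.032e+00  7.150e-01] [  0.158 -50.996 -30.491   0.461  -1.032   1.113]
```

The torque has risen to 0.33 N m and z has stopped at 80.8 (underside about 38.9 mm), so the nut is home. Releasing.

arm_command(deltas=[[[0,0,0],[0,0,0],1.5],[[0,0,0],[0,0,0],3.0],[[0,0,0],[0,0,0],4.5],[[0,0,0],[0,0,0],4.5],[[0,0,0],[0,0,0],4.5]])

```text
t: 15.37
eef_pos: [508.0, 133.4, 80.7]
ee_rot: [2.721, 1.566, 0.006]
wrist_force: [0.7, 0.9, 0.6]
gripper_width: 38.2
```

arm_command(deltas=[[[0,0,0],[0,0,-1.5],4.5],[[0,0,0],[0,0,-4],4.5],[[0,0,0],[0,0,-7],4.5],[[0,0,0],[0,0,-10],4.5],[[0,0,0],[0,-8,-12],4.5],[[0,0,0],[0,-12,-12],4.5],[[0,0,0],[0,-16,-12],4.5],[[0,0,0],[0,-16,-12],4.5],[[0,0,0],[0,-16,-12],4.5]])

```text
t: 16.12
eef_pos: [365.5, 215.9, 200.8]
ee_rot: [2.719, 1.572, 0.007]
wrist_force: [0.7, -1.4, -0.9]
gripper_width: 44.8
```

Run:
```python
from h import *
import pickle
S=state();print(S["t"],S["eef_pos"],S["wrist_force"],S["joints"].round(3))
c={n:capture(n) for n in("top","side")};pickle.dump(c,open("c2.pkl","wb"))
o=pickle.load(open("c0.pkl","rb"))
a=cv2.resize(c["top"]["pixels"][...,::-1],(560,420),interpolation=2);b=cv2.resize(c["side"]["pixels"][160:215,215:275,::-1],(240,220),interpolation=2)
im=np.zeros((420,800,3),np.uint8);im[:,:560]=a;im[:220,560:]=b;cv2.imwrite("pics/fin.png",im)
```

```text
16.1167 [365.46855599 215.85577171 200.81395773] [ 0.71068926 -1.41132764 -0.9391151 ] [ 4.48e-01  1.70e-02  1.86e+00 -1.00e-03  1.26e+00  9.71e-01]
```

View pics/fin.png

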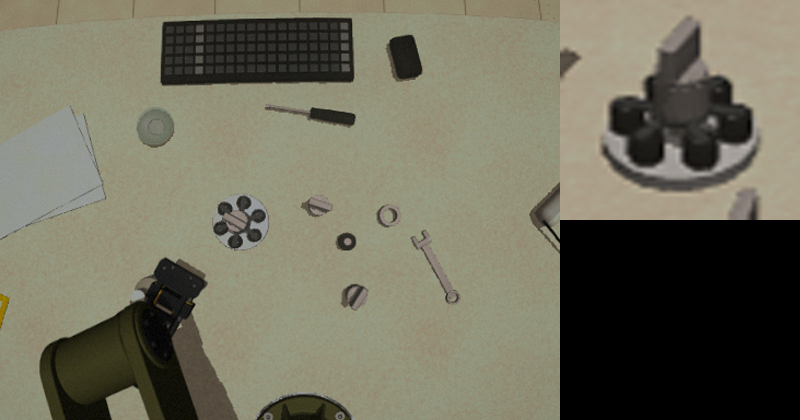

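The nut is upright and released on the stem; in the side inset its bar top is near (680,45). The bystanders are where they were, and the gripper clears the bottle by 50 mm. I'll check the height, then hand in.

Run:
```python
from h import *
import pickle
c=pickle.load(open("c2.pkl","rb"));s=c["side"]
for z in(39,43,48): print(z,((np.array(proj(s,[509.5,135,z+66]))-[215,160])*4+[560,0]).round(1))
o=pickle.load(open("c0.pkl","rb"))
d=np.abs(c["side"]["pixels"].astype(int)-o["side"]["pixels"]).sum(2)
for n,(u,v) in dict(bottle=(201,155),dish=(302,159),collar=(256,267),mount=(233,242),driver=(331,225),wrench=(210,305)).items(): print(n,np.median(d[v-9:v+9,u-9:u+9]))
print(sign_off())
```

```text
39 [678.2  30.9]
43 [678.   26.5]
48 [677.8  20.9]
bottle 78.5
dish 42.0
collar 40.0
mount 28.5
driver 40.5
wrench 46.0
the job is handed in; nothing more can be done
None
```

The nut farthest from the base is on the holder stem, run home, released, and the job is handed in at about 16 s of the 61 s. No verdict was reported.

**What I did:** I gripped the nut by its bar and set it on the stem. I then turned it back about 80° until it dropped from an underside height of about 54.5 mm to 47.5 mm. Turning it forward about 159° brought it to a stop, and I released it and backed off.

**Checks that agreed**
- **Tightness:** at the end the torque rose to about 0.33 N m, just over the stated 0.1–0.3. The height stopped changing, with the underside at about 38.9 mm by the arm's own position.
- **Forces:** the largest wrist reading I saw was about 14 N vertical. I read forces only at the end of each move.
- **Final pictures:** the nut is upright and centred by eye, and the bystanders look unmoved.

**Checks that disagreed or were weak**
- **Side camera height:** it put the bar top about 14 px (in the 4x crop) lower in the picture than predicted for home. That does not suggest the nut is high, and the side view had read about 5 mm off in y earlier. It is not independent confirmation of the height.
- **Bystander pixel comparison:** it was inconclusive because brightness changed across the picture. It read highest at the bottle, possibly from the arm's shadow.
- **First touch:** the first contact came at an underside height of about 58 mm, matching neither the lands (55 mm) nor the pips (60 mm). It cleared with a small backward turn.

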